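# Set the bench gas monitor on its prop leg

## Task

The gas monitor on its folding bench stand is parked upright. With the monitor still parked, swing the prop leg on its back fully out until it meets its stop, feeling for the stop and pressing only lightly; then lean the monitor back gently, without letting it drop or pressing hard, until it rests on the leg's foot bar on the base plate, and take your hand away. Leave the things standing around it alone.

Things in the scene. Friction and masses are not known exactly. Their poses are not given: they have to be found in the camera images.
- stand: Grey steel stand screwed to the bench: base plate 215 (x) x 140 (y) x 12 mm, from 50 mm before its origin to 165 mm behind, with a low rear lip; two side cheeks 74 mm high, outer faces 130 mm apart, carry the monitor's hinge. Origin on the bench straight under the hinge axis; x to the rear (away from the display), y left, z up. The hinge axis lies along y, 60 mm above the bench.
- monitor (a joint): Lean of the monitor about its hinge, rad. 0: parked, tipped 6 degrees (0.105) forward onto a rest; grows leaning back, vertical at 0.105. With the leg fully out the foot bar meets the base plate at 0.48 to 0.57, by the stop's setting. About 1.2 kg, light hinge friction (0.15 N m): some 2 N at the top starts it back; beyond about 0.27 it falls back by itself unless held.
- prop: Steel prop leg on the monitor's back. Origin on its pivot, z along the leg from foot to pivot. The pivot is 125 mm above the hinge axis (40 mm below the top), 25 mm behind the monitor's mid-plane; its rod and brackets reach 32 mm behind it. The leg starts folded along the back or up to 17 degrees open; the foot swings out rearward. 1.5 to 2.5 N at the foot moves it; it stays where it is left.
- bar_left (a point): Point on the axis of the leg's foot bar, 100 mm left (+y) of its middle. Round bar along y, 10 mm thick, 224 mm long, axis 151.5 mm from the leg's pivot; each end sticks out 57 mm beside the monitor. With the monitor parked and the leg folded the bar is 28 mm behind the stand's origin and 36 mm up. Pushing either end swings the whole leg.
- bar_right (a point): The same, 100 mm right (-y) of the bar's middle. The leg's hard stop is adjustable and was set by the last user, anywhere from 32 to 44 degrees of opening from the monitor's back (joint prop reads 0.663 at the stop, however set; it is not measured). A push square to the leg, rising with its arc, leaves the monitor parked; a firm level push, or one that drags the bar down, tips it back.
- monitor_top (a point): Centre of the monitor's top face, 165 mm from the hinge axis. Cream box, 110 mm wide (y), 34 mm deep (17 mm before and 17 mm behind the plane through the hinge axis), from 9 to 165 mm above the axis; display and keys on the front, leg on the back.
- vial_bottle: Bystander: small amber bottle, 38 mm wide, 75 mm tall, left of the stand; origin under its foot. Loose.
- spanner: Bystander: steel spanner 150 mm long, lying right of the stand; loose.
- septa_tin: Bystander: round tin 56 mm wide, 45 mm tall, behind the stand; origin under its foot. Loose.

How it is judged (in metres and radians):
On the way:
1. the prop leg is fully out against its stop while the monitor is still parked (value of joint prop above 0.651 rad and value of joint monitor below 0.08 rad), for 0.2 s.
At the end, for the whole second after the job is handed in: The prop leg is fully out (joint prop within 0.018 rad of its stop at 0.663), and the monitor leans back at rest (0.45 to 0.60 rad) with the foot bar bearing on the base plate by more than 0.3 N (value of joint prop above 0.645 rad and value of joint monitor between 0.45 and 0.6 rad and contact force between prop and stand above 0.3 N and velocity of joint monitor between -0.02 and 0.02 rad/s); the robot touches nothing.
It fails at once if the hand forces the prop leg (contact force between prop and the fingers above 12 N).
It fails at once if the foot bar is slammed or pressed hard onto the stand (contact force between prop and stand above 25 N).
It fails at once if the monitor is let drop (velocity of joint monitor above 1.2 rad/s).
It fails at once if a bystander is moved (distance of any of vial_bottle, spanner, septa_tin from where it was at the start of the episode above 0.02 m).
It also fails if it takes over 69 s, if anything falls off the work surface, if the arm or the gripper's body presses on something with over 40 N, if the wrist force passes 120 N, or if a joint passes its speed limit or range.

## Robot

A 6-joint arm with a two-finger parallel gripper is mounted at the origin on the work surface. World frame = base frame: x ahead of the robot, y to its left, z up, the work surface at z = 0. Lengths are in m, angles in degrees, forces in N, time in s.
With the tool pointing down it reaches from about 0.2 to 0.875 m from the base axis. Payload 3.4 kg.
Tool frame: the origin (TCP) lies on the centre line of the jaws, within the pads' length; the fingertips stand 25 mm ahead of it and the grasp point (between the pads) lies 6 mm ahead of it; z points along the fingers, y is the line along which they close (so a half turn about z gives the same grasp; the last joint's range is limited). The gripper opens to 94 mm and grips with 3 to 60 N. Pads are 16 mm wide; open, the fingers measure 119 mm over their backs; the gripper's body (75 mm by 177 mm) begins 78 mm behind the grasp point.
Start: joints at [-79.584, 15.808, 86.224, -0, 77.962, -6.933], TCP at [0.171, -0.549, 0.206] pointing down, gripper open.
Joint ranges: [-165.64, 165.64], [-43.16, 119.46], [12.63, 154.43], [-67.54, 247.53], [6.08, 155.33], [-154.97, 154.97]. Speed limits (degrees/s): [147.25, 147.25, 180, 180, 180, 180].

## Interface

Orientations are given as [roll, pitch, yaw] about the fixed x, y, z axes, in that order (R = Rz(yaw) Ry(pitch) Rx(roll)).
In Python, from cell import goto, servo_line, movej, grip, sleep, inverse_kinematics, read_state, camera, camera_params, PlanningError, hand_in, find_in, silhouettes gives the robot as it stands. Calls block until the motion is done:
- goto(position, orientation): joint-space move of the TCP to a pose.
- servo_line(position, v=0.15, attitude=None): straight line of the TCP; attitude=None keeps the orientation; v is the mean speed in m/s.
- movej(angles): joint-space move.
- grip(opening, grip_force=None): finger opening in m; grip_force is the grip in N (None keeps the last); returns when the fingers have stopped.
- sleep(seconds).
- inverse_kinematics(position, orientation): joint angles nearest the present ones, or None.
- read_state(): the state.
- camera(name): name is "scene" or "side" or "wrist"; returns the picture (400x640x3 uint8, red, green, blue); there is no depth.
- camera_params(name): a dict with "fx", "fy", "cx", "cy" (pixels), "dist_coeffs" ([k1, k2, p1, p2, k3] as OpenCV has them; the pictures are not rectified), "extrinsics" (4x4, takes a point from world to camera coordinates). Camera axes: x right, y down, z forward; pixel columns grow to the right and rows downward; lengths in m; the calibration is good to about 2 mm. A picture is of the moment at which its call begins: read the wrist's pose just before it. camera_params takes no time and is no camera call; for the wrist camera it gives the pose at the moment of the call.
A pose or a line that the arm cannot do raises PlanningError and nothing moves.
- hand_in(): hands the job in; it is judged then, once.
Trained networks look in the newest picture that a camera, given by its name, has taken for a name from the list of things; names that differ only in an ending like _2 or _b are one class to them, and where a whole thing is asked for, a point or a joint stands for the part that bears it (a point fixed in the world has none). Each returns a list of dicts, best first, with "confidence" (0 to 1); they miss things now and then, are a little off and sometimes report something else, mostly with a low value. They report only what shows in the picture. A call takes as long as a camera call.
- find_in(camera, query): "xyz" ([x, y, z] in m, in the coordinates of the camera as it stood for that picture, good to about 4 mm: the middle of the surface that is visible of it).
- silhouettes(camera, query): "mask" (400x640 bool, what is visible of it).
The state is a dict: "time_s": time; "qpos": joint angles; "joint_vel": joint speeds; "tau": joint torques, N m; "tcp_pos": TCP position; "tcp_rot": TCP orientation; "contact_force": force on the tool from outside, world axes, zero at the start; "torque": the same for the moment, N m; "gripper_width": finger opening in m; "gripper_force": force on a finger pad.
Only numpy, scipy, OpenCV 4.12 (cv2) and the standard library are available. Lean on these libraries where they do the work, as an engineer would, in place of code of your own. Each camera call takes 0.05 s, during which the arm holds its last target. There are 200 camera calls.

## Working session

There is one attempt and no reset: what is moved stays moved. The work goes in short steps, each a Python script; the robot and the scene stay as the last script left them, time stands still between calls to the robot, and variables do not carry over. Pictures are saved under pics/ and viewed, at most 10 in all, crops included, and the job is handed in when it is done.

```bash
ls; mkdir -p pics
cat > h.py <<'E'
import numpy as np, cv2
from cell import *
def w(cam,q):
    P=np.array(camera_params(cam)["extrinsics"]); out=[]
    for d in find_in(cam,q)[:2]:
        p=P[:3,:3].T@(np.array(d["xyz"])-P[:3,3]); out.append((np.round(p,4).tolist(),round(d["confidence"],2)))
    return out
def save(cam,name):
    im=camera(cam); cv2.imwrite(f"pics/{name}.png",im[:,:,::-1]); return im
E
python3 - <<'E'
from h import *
for c in ("scene","side"):
    save(c,c+"0")
    P=np.array(camera_params(c)["extrinsics"]); print(c,"campos",-P[:3,:3].T@P[:3,3])
    for q in ["stand","monitor","prop","bar_left","bar_right","monitor_top","vial_bottle","spanner","septa_tin"]: print(q,w(c,q))
s=read_state(); print(s["time_s"],s["tcp_rot"],s["contact_force"])
E
```

```text
pics
scene campos [ 1.2558577  -0.43692356  0.79276819]
stand []
monitor [([0.4958, 0.0893, 0.1473], 0.74)]
prop [([0.5419, 0.1133, 0.052], 0.75)]
bar_left [([0.5392, 0.1071, 0.0536], 0.88)]
bar_right [([0.5399, 0.1118, 0.0517], 0.76)]
monitor_top [([0.4955, 0.0959, 0.1444], 0.62)]
vial_bottle [([0.5381, 0.3617, 0.0394], 0.63), ([0.7448, 0.0696, 0.0425], 0.59)]
spanner [([0.5608, -0.1223, 0.0036], 0.76)]
septa_tin [([0.7433, 0.0685, 0.0381], 0.67)]
side campos [0.52502327 1.01454539 0.77552481]
stand []
monitor [([0.4861, 0.1483, 0.1509], 0.71)]
prop [([0.536, 0.1449, 0.0617], 0.63)]
bar_left [([0.5376, 0.1435, 0.0605], 0.88)]
bar_right [([0.5343, 0.1436, 0.0617], 0.73)]
monitor_top [([0.494, 0.1456, 0.1541], 0.87)]
vial_bottle [([0.5307, 0.3852, 0.0469], 0.67)]
spanner [([0.5738, -0.1153, 0.0138], 0.71), ([0.5313, 0.3821, 0.0469], 0.23)]
septa_tin [([0.7356, 0.0951, 0.0368], 0.62)]
1.0 [1.79991417e+02 1.45399849e-03 1.73467717e+01] [-0.48857261 -0.15881388 -0.02399489]
```

View pics/scene0.png

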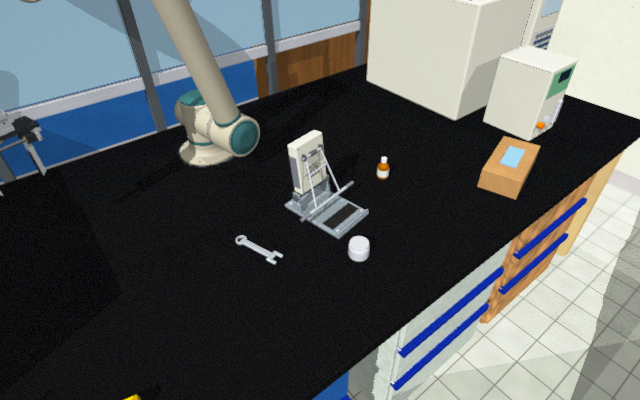

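View pics/side0.png

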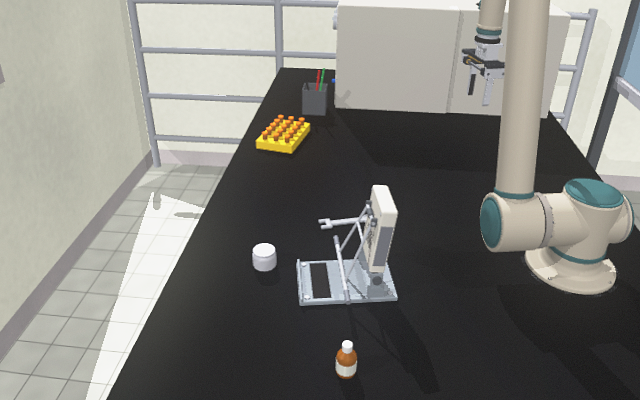

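The scene view shows the stand at about (325,200), with bar ends near (302,220) and (353,184). The side view shows the bar from (337,238) to (347,303). I'll zoom in to get the corners.

Run:
```python
import cv2,numpy as np
a=cv2.imread("pics/scene0.png")[125:240,280:375]; b=cv2.imread("pics/side0.png")[180:310,290:400]
r=lambda i,f:cv2.resize(i,None,fx=f,fy=f,interpolation=cv2.INTER_CUBIC)
a=r(a,4);b=r(b,4)
c=np.zeros((560,800,3),np.uint8);c[:a.shape[0],:a.shape[1]]=a;c[:b.shape[0],390:390+min(b.shape[1],410)]=b[:,:410]
cv2.imwrite("pics/crop0.png",c)
```

```text
(no output)
```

View pics/crop0.png

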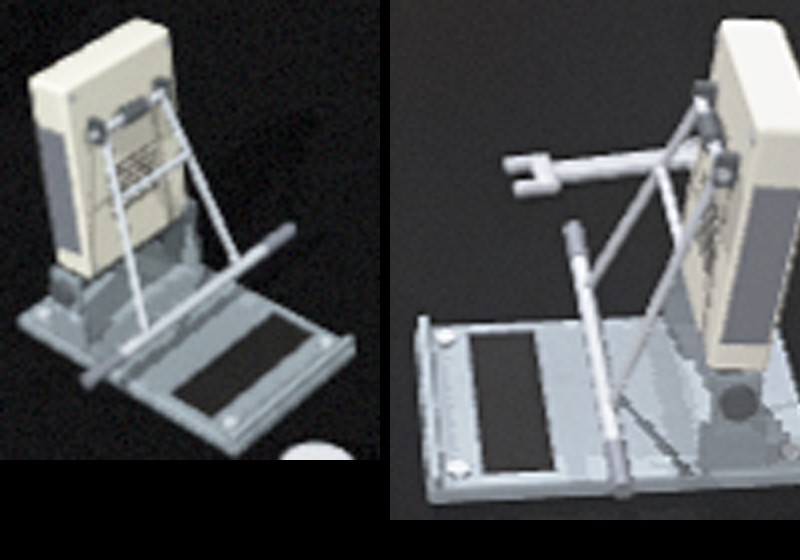

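```bash
cat > fit.py <<'E'
from h import *
from scipy.optimize import least_squares
def mon(u,v,h,q=0):
    a=q-.105; return np.array([u*np.cos(a)+h*np.sin(a),v,.06+h*np.cos(a)-u*np.sin(a)])
def bar(th,v=0,q=0):
    p=mon(.025,v,.125,q); b=th+.105-q; return p+.1515*np.array([np.sin(b),0,-np.cos(b)])
def world(p,s): c,n=np.cos(s[2]),np.sin(s[2]); return np.array([s[0]+c*p[0]-n*p[1],s[1]+n*p[0]+c*p[1],p[2]])
def proj(cam,p):
    P=camera_params(cam);E=np.array(P["extrinsics"]);K=np.array([[P["fx"],0,P["cx"]],[0,P["fy"],P["cy"]],[0,0,1]])
    return cv2.projectPoints(np.array([p]),cv2.Rodrigues(E[:3,:3])[0],E[:3,3],K,np.array(P["dist_coeffs"],float))[0].ravel()
E
python3 - <<'E'
from fit import *
A=lambda *x:(lambda t:np.array(x))
obs=[("scene",lambda t:bar(t,.112),(353.2,182.5)),("scene",lambda t:bar(t,-.112),(301.75,220)),
("scene",A(-.05,-.07,.012),(284.5,205)),("scene",A(.165,-.07,0),(339.2,238.7)),("scene",A(.165,.07,0),(368.5,213)),
("scene",lambda t:mon(-.017,-.055,.165),(287.5,144)),("scene",lambda t:mon(.017,.055,.165),(322.5,134.5)),("scene",lambda t:mon(.017,-.055,.165),(296,149.8)),
("side",lambda t:bar(t,.112),(348.75,303)),("side",lambda t:bar(t,-.112),(335.5,236.5)),
("side",A(.165,.07,0),(300.75,305.75)),("side",lambda t:mon(.017,-.055,.165),(373,186)),("side",lambda t:mon(.017,.055,.165),(382,213.7))]
f=lambda s:np.concatenate([proj(c,world(m(s[3]),s))-p for c,m,p in obs])
r=least_squares(f,[.5,.11,0,.2],loss="soft_l1",x_scale=[.01,.01,.01,.01],diff_step=1e-5)
print(r.x,np.degrees(r.x[2:]));print(np.round(f(r.x).reshape(-1,2),1).tolist())
np.save("s.npy",r.x)
print(world(bar(r.x[3],-.1),r.x),world(bar(r.x[3],.1),r.x),world(mon(0,0,.165),r.x))
E
```

```text
[0.48735031 0.11088047 0.18675308 0.26654545] [10.7001632  15.27192951]
[[-1.2, -0.8], [0.5, -0.8], [-0.2, -1.6], [-0.1, 0.4], [0.5, 0.4], [-1.0, -0.2], [0.2, -3.8], [-0.6, -2.9], [-0.4, -0.7], [0.1, 1.4], [-1.4, 1.3], [-0.8, -1.9], [0.2, -1.5]]
[0.57152076 0.02501534 0.04576899] [0.53438687 0.2215378  0.04576899] [0.47035782 0.10766965 0.22409127]
```

```bash
cat >> fit.py <<'E'
from scipy.spatial.transform import Rotation as R
S=np.load("s.npy") if __import__("os").path.exists("s.npy") else None
def vec(v): c,n=np.cos(S[2]),np.sin(S[2]); return np.array([c*v[0]-n*v[1],n*v[0]+c*v[1],v[2]])
def rpy(y,z):
    y,z=vec(y),vec(z); return R.from_matrix(np.c_[np.cross(y,z),y,z]).as_euler("xyz",degrees=True)
B=np.radians(38);T=np.radians(15)
D=np.array([np.sin(B)*np.cos(T),np.sin(T),-np.cos(B)*np.cos(T)]);N=np.array([np.cos(B),0,np.sin(B)])
def pushpose(th,gap=0,back=0):
    return world(bar(th,-.1)-N*(.0175+gap)-D*(.013+back),S)
E
python3 - <<'E'
from fit import *
import time
for sg in (1,-1):
    o=rpy(sg*N,D); 
    for a in ((S[3],.012,.12),(S[3],.012,0),(.77,0,0)):
        p=pushpose(*a); print(sg,p.round(3),o.round(1),inverse_kinematics(p,o))
E
```

```text
1 [ 0.477 -0.028  0.129] [141.  -11.8 110.1] [-44.95739012   4.81048517 129.83028113  54.40315057  51.57519441
 -98.53669344]
1 [0.542 0.016 0.038] [141.  -11.8 110.1] [ -32.00901531   18.7038515   132.90409762   77.46613776   37.44739052
 -115.97169324]
1 [0.611 0.029 0.089] [141.  -11.8 110.1] [-25.25459965  16.42485932 122.04550541  65.20825492  37.98032864
 -93.53773649]
-1 [ 0.477 -0.028  0.129] [-141.    11.8  -69.9] [-44.95739012   4.81048517 129.83028113  54.40315057  51.57519441
  81.46330656]
-1 [0.542 0.016 0.038] [-141.    11.8  -69.9] [-32.00901531  18.7038515  132.90409762  77.46613776  37.44739052
  64.02830676]
-1 [0.611 0.029 0.089] [-141.    11.8  -69.9] [-25.25459965  16.42485932 122.04550541  65.20825492  37.98032864
  86.46226351]
```

Run:
```python
from fit import *
grip(0.0,10)
o=rpy(-N,D)
p=pushpose(S[3],.012,.12)
goto(p+np.array([-.05,-.1,.06]),o); servo_line(p)
print(read_state()["contact_force"])
servo_line(pushpose(S[3],.012,0),v=.08)
s=read_state();print(s["time_s"],s["tcp_pos"]-pushpose(S[3],.012,0),s["contact_force"],s["gripper_width"])
a=save("scene","s1")[120:250,260:390];b=save("side","d1")[170:300,290:420]
cv2.imwrite("pics/c1.png",cv2.resize(np.hstack([a,b]),None,fx=3,fy=3,interpolation=cv2.INTER_CUBIC)[:,:,::-1])
```

```text
[ 0.13998182 -0.06493897 -0.04164824]
6.825 [ 5.94560437e-05 -2.26026400e-04  2.44015252e-04] [-0.7211661   0.37764525 -0.27267695] 8.113874288039405e-05
```

View pics/c1.png

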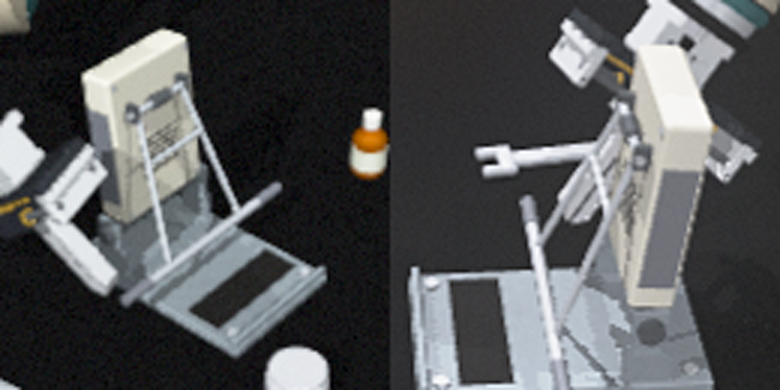

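The closed finger sits in front of the bar's right end (scene crop ≈(115,285)), clear of everything. Next I push along the arc.

```bash
cat > push.py <<'E'
from fit import *
Nw=vec(N); s=read_state(); f0=np.mean([read_state()["contact_force"] for _ in range(3)],0); t0=s["time_s"]
F=lambda:-(read_state()["contact_force"]-f0)@Nw
servo_line(pushpose(S[3],.004),v=.05)
th=S[3];k=0;hist=[];servo_line(pushpose(th),v=.02);print("touch",F())
while th<.80:
    th+=.012 if th<.52 else .0025
    servo_line(pushpose(th),v=.03 if th<.52 else .012); f=F(); hist.append((round(th,3),round(f,1)))
    if f>4.5:
        sleep(.05); f=F(); hist.append(("re",round(f,1)))
        if f>4.5: break
    if read_state()["time_s"]-t0>25: print("timeout");break
print(hist[::max(1,len(hist)//25)],hist[-8:]);s=read_state()
print(s["time_s"],th,s["tcp_pos"],s["tcp_pos"]-pushpose(th),s["contact_force"]-f0)
np.save("f0.npy",f0)
E
python3 push.py
```

```text
touch 0.35994227860568906
timeout
[(np.float64(0.279), np.float64(0.1)), (np.float64(0.315), np.float64(0.6)), (np.float64(0.351), np.float64(-0.2)), (np.float64(0.387), np.float64(-1.0)), (np.float64(0.423), np.float64(0.2)), (np.float64(0.459), np.float64(0.2)), (np.float64(0.495), np.float64(0.6)), (np.float64(0.531), np.float64(0.4)), (np.float64(0.538), np.float64(0.1)), (np.float64(0.546), np.float64(0.3)), (np.float64(0.553), np.float64(0.6)), (np.float64(0.561), np.float64(-0.0)), (np.float64(0.568), np.float64(0.2)), (np.float64(0.576), np.float64(0.7)), (np.float64(0.583), np.float64(0.2)), (np.float64(0.591), np.float64(0.2)), (np.float64(0.598), np.float64(-0.7)), (np.float64(0.606), np.float64(0.4)), (np.float64(0.613), np.float64(0.6)), (np.float64(0.621), np.float64(-0.0)), (np.float64(0.628), np.float64(0.4)), (np.float64(0.636), np.float64(-0.3)), (np.float64(0.643), np.float64(0.2)), (np.float64(0.651), np.float64(0.0)), (np.float64(0.658), np.float64(0.8)), (np.float64(0.666), np.float64(0.7)), (np.float64(0.673), np.float64(0.0)), (np.float64(0.681), np.float64(0.9)), (np.float64(0.688), np.float64(-0.0)), (np.float64(0.696), np.float64(0.5)), (np.float64(0.703), np.float64(-0.3)), (np.float64(0.711), np.float64(0.4)), (np.float64(0.718), np.float64(0.5))] [(np.float64(0.703), np.float64(-0.3)), (np.float64(0.706), np.float64(0.8)), (np.float64(0.708), np.float64(0.5)), (np.float64(0.711), np.float64(0.4)), (np.float64(0.713), np.float64(0.1)), (np.float64(0.716), np.float64(0.5)), (np.float64(0.718), np.float64(0.5)), (np.float64(0.721), np.float64(0.1))]
32.1333 0.7205454530406384 [0.606385   0.02816357 0.08333235] [ 2.88972200e-05 -9.89651812e-06  2.02598032e-05] [-0.16244073  0.42739792 -0.05797713]
```

Run:
```python
from fit import *
a=save("scene","s2")[120:250,260:390];b=save("side","d2")[170:300,290:420]
cv2.imwrite("pics/c2.png",cv2.resize(np.hstack([a,b]),None,fx=3,fy=3,interpolation=cv2.INTER_CUBIC)[:,:,::-1])
print(proj("side",world(bar(.72,.112),S)),proj("side",world(bar(.72,-.112),S)),proj("scene",world(bar(.72,-.112),S)),proj("scene",world(bar(.72,.112),S)))
```

```text
[321.18276182 289.65864336] [312.36440344 225.7712754 ] [317.06912574 217.83325327] [367.52896281 178.79270627]
```

View pics/c2.png

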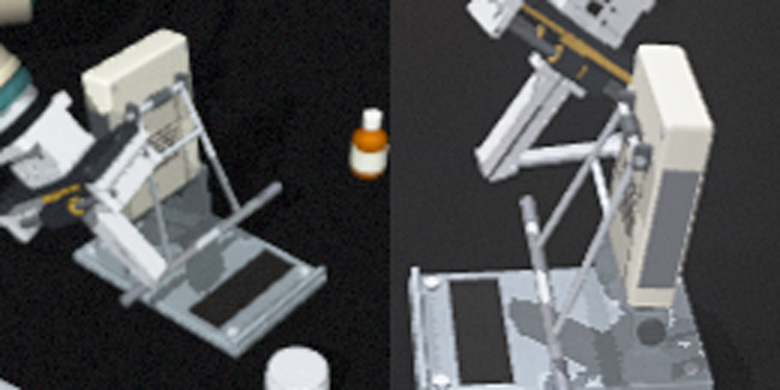

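Run:
```python
from fit import *
s=read_state(); Rm=R.from_euler("xyz",s["tcp_rot"],degrees=True).as_matrix(); t=s["tcp_pos"]
print(Rm[:,2],vec(D),Rm[:,1],vec(N),camera_params("scene")["fx"])
for nm,p in (("tip",t+.025*Rm[:,2]),("tip+n",t+.025*Rm[:,2]+.0125*vec(N)),("tip-n",t+.025*Rm[:,2]-.0125*vec(N))): print(nm,p,proj("scene",p).round(1),proj("side",p).round(1))
b=world(bar(S[3],-.112),S);print("barR",b,proj("scene",b).round(1),proj("side",b).round(1))
a=cv2.imread("pics/scene0.png");
c0=cv2.imread("pics/s1.png")[170:240,270:335];c1=cv2.imread("pics/s2.png")[170:240,270:335]
cv2.imwrite("pics/z.png",cv2.resize(np.hstack([c0,c1]),None,fx=6,fy=6,interpolation=cv2.INTER_CUBIC))
# where tip was at contact position
p=pushpose(S[3],.012)+.025*vec(D); print("s1 tip",proj("scene",p),proj("scene",p+.0125*vec(N)),proj("scene",p-.0125*vec(N)))
```

```text
[ 0.5362845   0.3647215  -0.76116829] [ 0.53628834  0.36473327 -0.76115994] [-0.7742983  -0.14635693 -0.61566371] [0.77430903 0.1463095  0.61566148] 398.89669667675247
tip [0.61975672 0.03728826 0.06428771] [319.1 219.3] [315.6 236.2]
tip+n [0.62943558 0.03911713 0.07198348] [321.8 218.8] [311.5 233.7]
tip-n [0.61007785 0.03545939 0.05659195] [316.5 219.8] [319.7 238.7]
barR [0.57374879 0.013224   0.04576899] [302.2 219.2] [335.6 237.9]
s1 tip [302.22322905 221.06939101] [304.62351866 220.60342878] [299.86477734 221.52722278]
```

View pics/z.png

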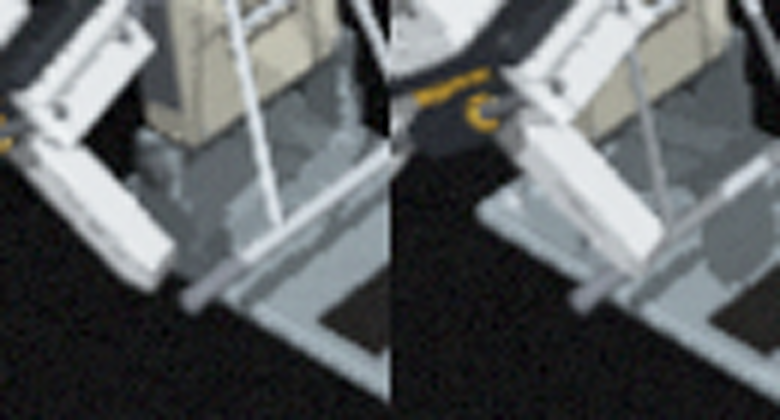

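Run:
```python
from fit import *
s=read_state(); t=s["tcp_pos"]; d=vec(D);n=vec(N);x=np.cross(n,d)
f=lambda p:np.r_[proj("scene",t+p[0]*d+p[1]*n+p[2]*x)-[313,213.3],proj("side",t+p[0]*d+p[1]*n+p[2]*x)-[323,229]]
r=least_squares(f,[.025,0,0],x_scale=.01,diff_step=1e-4);print(r.x,f(r.x))
im=camera("side");print(s["gripper_width"],s["time_s"])
c=im[160:250,290:400];cv2.imwrite("pics/z2.png",cv2.resize(c,None,fx=7,fy=6,interpolation=cv2.INTER_CUBIC)[:,:,::-1])
```

```text
[ 0.00119473 -0.00396275  0.00077191] [-0.160266   -0.1181037  -0.14500229  0.09672679]
0.0006248545959365511 32.2333
```

View pics/z2.png

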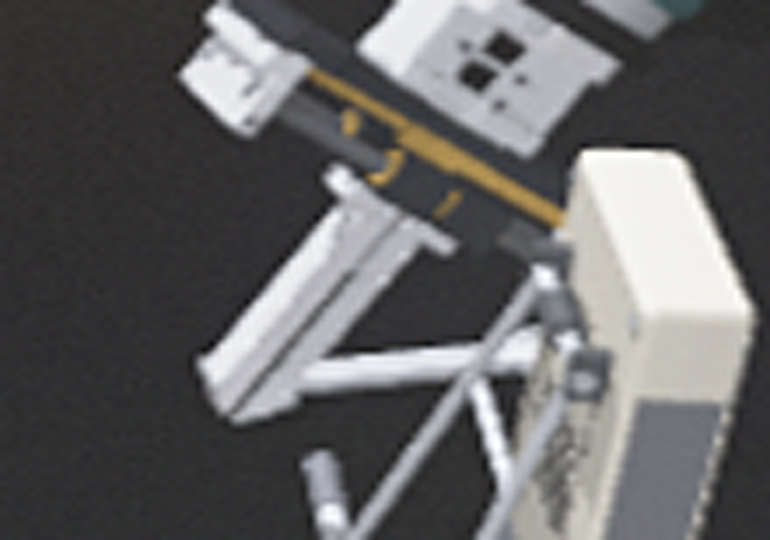

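The reported "tip = TCP + 25 mm" doesn't match the pictures. Both cameras put the real fingertip about 1 mm ahead of the TCP, near (313,213) in scene and (323,229) in side, so the finger passed over the bar, which hasn't moved. I'll use the measured tip and retry.

```bash
cat > push2.py <<'E'
from fit import *
Nw=vec(N); q=-.024
servo_line(pushpose(S[3],.014,.06),v=.15)
servo_line(pushpose(S[3],.014,q),v=.12)
f0=np.mean([read_state()["contact_force"] for _ in range(3)],0); np.save("f0.npy",f0)
F=lambda:-(read_state()["contact_force"]-f0)@Nw
servo_line(pushpose(S[3],0,q),v=.04)
h=[];th=S[3]
for th in (.32,.37,.42,.46,.5,.53,.55):
    servo_line(pushpose(th,0,q),v=.03); f=F(); h.append((round(th,3),round(float(f),1)))
    if f>7: break
if max(x[1] for x in h)<.9: print("no contact?",h); raise SystemExit
while th<.80 and f<5:
    th+=.005; servo_line(pushpose(th,0,q),v=.012); f=F(); h.append((round(th,3),round(float(f),1)))
    if read_state()["time_s"]>54: print("timeout");break
print(h);s=read_state()
print(s["time_s"],th,s["tcp_pos"]-pushpose(th,0,q),s["contact_force"]-f0)
save("scene","s3");save("side","d3");print(read_state()["time_s"],F()); np.save("th.npy",th)
E
python3 push2.py
```

```text
[(0.32, 0.6), (0.37, 0.3), (0.42, 1.5), (0.46, 1.2), (0.5, 0.9), (0.53, 0.6), (0.55, 1.9), (0.555, 2.2), (0.56, 1.7), (0.565, 1.7), (0.57, 1.2), (0.575, 1.6), (0.58, 1.3), (0.585, 1.5), (0.59, 1.4), (0.595, 2.6), (0.6, 2.1), (0.605, 1.7), (0.61, 1.2), (0.615, 1.7), (0.62, 2.1), (0.625, 1.7), (0.63, 1.7), (0.635, 1.9), (0.64, 2.4), (0.645, 1.6), (0.65, 1.7), (0.655, 1.0), (0.66, 1.9), (0.665, 2.1), (0.67, 1.7), (0.675, 1.4), (0.68, 1.4), (0.685, 1.0), (0.69, 1.0), (0.695, 1.7), (0.7, 3.0), (0.705, 1.0), (0.71, 2.1), (0.715, 2.0), (0.72, 1.0), (0.725, 1.2), (0.73, 2.4), (0.735, 2.6), (0.74, 2.2), (0.745, 1.8), (0.75, 1.8), (0.755, 2.3), (0.76, 2.5), (0.765, 3.1), (0.77, 3.6), (0.775, 5.8)]
48.1917 0.7750000000000002 [-2.80776414e-04 -6.38623175e-05 -3.08311358e-04] [-2.29396647 -0.29171688 -6.48631994]
48.2917 5.584881146701063
```

Run:
```python
from fit import *
a=cv2.imread("pics/s3.png")[120:245,270:385];b=cv2.imread("pics/d3.png")[170:295,285:400]
cv2.imwrite("pics/c3.png",cv2.resize(np.hstack([a,b]),None,fx=3.4,fy=3.4,interpolation=cv2.INTER_CUBIC))
for th in (.70,.74,.77): print(th,[((proj(c,world(bar(th,v),S))-o)*3.4+[g,0]).round().tolist() for c,v,o,g in (("scene",.112,(270,120),0),("side",.112,(285,170),391),("side",-.112,(285,170),391))])
```

```text
0.7 [[330.0, 201.0], [517.0, 409.0], [487.0, 192.0]]
0.74 [[334.0, 199.0], [511.0, 404.0], [481.0, 187.0]]
0.77 [[337.0, 197.0], [506.0, 400.0], [477.0, 183.0]]
```

View pics/c3.png

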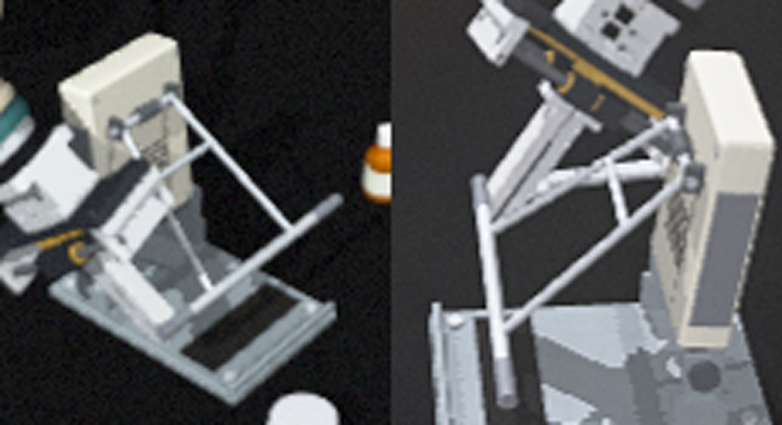

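The bar ends are at scene (337,200) and side (507,400), (479,183). That matches an opening of about 0.765 rad at the stop, with the monitor still parked. I'll check the lean poses before moving on.

```bash
cat >> fit.py <<'E'
from scipy.optimize import brentq
TH=.765
def qc(th=TH): return brentq(lambda q:bar(th,0,q)[2]-.017,.3,.8)
def lean(q,h=.147):
    a=q-.105; return world(mon(0,0,h,q),S), np.array([np.cos(a),0,-np.sin(a)]), np.array([-np.sin(a),0,-np.cos(a)])
E
python3 - <<'E'
from fit import *
print(qc(),qc(.755),qc(.775),read_state()["qpos"].round(0),read_state()["time_s"])
for sg in (1,-1):
  for q,h in ((0,.23),(0,.147),(.3,.147),(.6,.147),(.6,.2)):
    p,y,z=lean(q,h); j=inverse_kinematics(p,rpy(sg*y,z)); print(sg,q,p.round(3),rpy(sg*y,z).round(0),None if j is None else j.round(0))
E
```

```text
0.5601418645928473 0.5564216763044406 0.5638963917614346 [-23.  19. 122.  69.  36.  84.] 48.2917
1 0 [0.464 0.106 0.289] [174.   0. 101.] [ 4.  1. 93.  1. 80. -7.]
1 0 [0.472 0.108 0.206] [174.   0. 101.] [  4.   4. 101.   1.  68.  -7.]
1 0.3 [0.515 0.116 0.204] [-169.    0.  101.] [ 6. 19. 84. -1. 89. -5.]
1 0.6 [0.556 0.124 0.189] [-152.    0.  101.] [  7.  33.  66.  -2. 109.  -4.]
1 0.6 [0.581 0.129 0.236] [-152.    0.  101.] [  7.  35.  57.  -2. 116.  -4.]
-1 0 [0.464 0.106 0.289] [-174.    0.  -79.] None
-1 0 [0.472 0.108 0.206] [-174.    0.  -79.] None
-1 0.3 [0.515 0.116 0.204] [169.   0. -79.] None
-1 0.6 [0.556 0.124 0.189] [152.   0. -79.] None
-1 0.6 [0.581 0.129 0.236] [152.   0. -79.] None
```

Run:
```python
from fit import *
f0=np.load("f0.npy");th=float(np.load("th.npy"));q=-.024
F=lambda:float(-(read_state()["contact_force"]-f0)@vec(N))
a=F();servo_line(pushpose(th+.0025,0,q),v=.012);b=F();sleep(.2);print("press",a,b,F())
servo_line(pushpose(th,.02,q),v=.1)
servo_line(pushpose(th,.02,.14)+[0,0,.05],v=.25)
p,y,z=lean(0,.25);goto(p,rpy(y,z)); grip(.062,8)
print(read_state()["time_s"])
p,y,z=lean(0);
servo_line(lean(0,.185)[0],v=.2)
print(read_state()["time_s"],read_state()["contact_force"])
a=save("scene","s4")[110:235,270:385];b=save("side","d4")[145:270,320:435]
cv2.imwrite("pics/c4.png",cv2.resize(np.hstack([a,b]),None,fx=3.4,fy=3.4,interpolation=cv2.INTER_CUBIC)[:,:,::-1])
```

```text
press 5.584881146701063 5.972330095814872 6.288241244960511
52.775
53.25 [-0.74726918  0.05005937 -0.25558163]
```

View pics/c4.png

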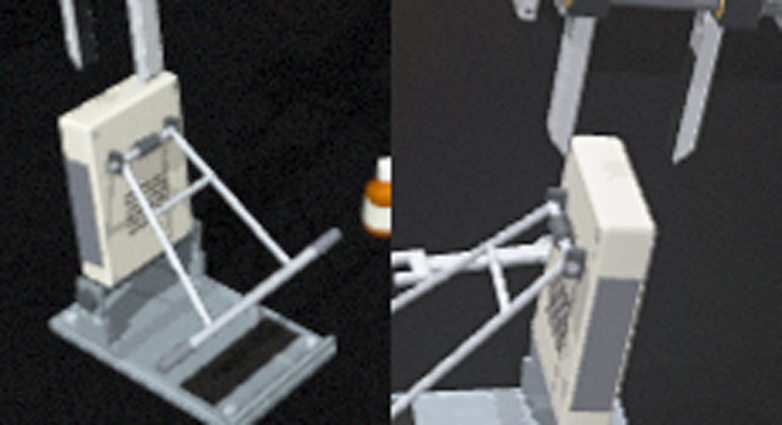

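The leg stays fully out. The fingers straddle the top (side crop tips near (570,150) and (683,160)) but sit about 4 mm too far forward. I'll correct for that, clamp lightly and lean.

```bash
cat > leanrun.py <<'E'
from fit import *
sh=lambda q,h=.144:lean(q,h)[0]+.004*vec(lean(q)[1])
f0=read_state()["contact_force"]
servo_line(sh(0),v=.1)
grip(.030,8); s=read_state();print("grip",s["time_s"],s["gripper_width"],s["gripper_force"],(s["contact_force"]-f0).round(1))
if not .030<s["gripper_width"]<.040: raise SystemExit
h=[];q=0.
def go(q,v):
    _,y,z=lean(q); servo_line(sh(q),v=v,attitude=rpy(y,z))
    c=read_state()["contact_force"]-f0; f=float(c@vec(y)); h.append((round(q,3),round(f,1),round(float(c@vec(z)),1))); return f
for q in np.linspace(.0625,.5,8):
    f=go(q,.04)
    if abs(f)>12: print("abort",h); raise SystemExit
while q<.61:
    q+=.01; f=go(q,.03)
    if f<-2.5 or read_state()["time_s"]>63.5: break
print(h,read_state()["time_s"],q); np.save("q.npy",q)
E
python3 leanrun.py
```

```text
grip 54.45 0.03396569655948548 8.048650324344635 [-1.5  0.7  2.3]
[(np.float64(0.062), 1.5, 0.4), (np.float64(0.125), 1.7, 1.3), (np.float64(0.188), 1.5, 2.0), (np.float64(0.25), 2.3, 1.7), (np.float64(0.312), 2.2, 2.2), (np.float64(0.375), 3.2, 2.8), (np.float64(0.438), 3.5, 3.9), (np.float64(0.5), 4.9, 4.1), (np.float64(0.51), 3.7, 4.2), (np.float64(0.52), 3.0, 3.4), (np.float64(0.53), 0.4, 2.1), (np.float64(0.54), -4.0, 0.6)] 58.45 0.54
```

Run:
```python
from fit import *
q=float(np.load("q.npy"))
grip(.06); servo_line(lean(q,.26)[0]+.004*vec(lean(q)[1]),v=.15)
sleep(.2)
a=save("scene","s5")[110:235,270:385];b=save("side","d5")[165:290,290:405]
cv2.imwrite("pics/c5.png",cv2.resize(np.hstack([a,b]),None,fx=3.4,fy=3.4,interpolation=cv2.INTER_CUBIC)[:,:,::-1])
s=read_state();print(s["time_s"],s["contact_force"],s["gripper_width"])
```

```text
60.275 [-0.04228147 -0.18492058  0.68695606] 0.060091417600870445
```

View pics/c5.png

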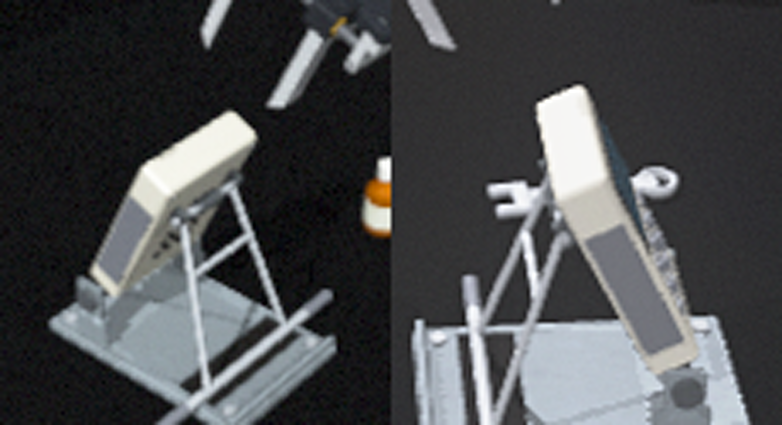

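The monitor now rests leaned back on the leg's foot bar (scene crop bar from (165,420) to (325,298)), and the hand is clear.

```bash
python3 -c "
from cell import *
print(hand_in())"
```

```text
the job is handed in; nothing more can be done
None
```

I handed the job in with the prop leg out at its stop (about 6 N) and the monitor leaned back on the foot bar, hand clear, by 60.3 s of 69 s; no verdict came back, and the first push missed because both cameras put the closed fingertips about 1 mm ahead of the TCP, not the stated 25 mm, so I retried with the measured value.

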